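# Tip the sunken butter spreader out of the tall holder

### The job

The little blue-handled butter spreader has dropped to the bottom of the tall clear straw-and-chopstick holder, too deep to reach. Tip the holder over, without letting it topple, until the spreader slides out of its mouth, then pick the spreader up and lay it flat in the butter dish beside the butter - set it down, do not drop it in. Stand the holder back upright on the table about where it was, and leave the dish and everything else on the table where they are.

Things in the scene. Friction and masses are not known exactly. Their poses are not given: they have to be found in the camera images.
- holder_mid (a point): Middle (half-way up, on the axis) of the tall clear acrylic holder: a square tube 54 mm square outside, 46 mm inside (4 mm walls), 180 mm tall, with an 8 mm grey floor and a thin white line round the rim. z points from floor to open mouth (mouth 90 mm along +z, underside 90 mm along -z); x and y are square to its faces.
- holder: The same holder (origin: centre of its underside, same axes). Loose, about 0.26 kg, starts upright with the spreader inside. The table between it and the middle line (y = 0) and some way past that line is free, so it can be laid down that way.
- spreader_mid (a point): Middle of the length and thickness of the butter spreader, 96 mm long. x points from blade tip (48 mm along -x) to handle end (48 mm along +x). Blue handle: 54 mm long (x -6 to +48 mm), 16 mm wide (y), 13 mm thick (z). Steel blade: 42 mm long, 19 mm wide (y), 3 mm thick (z).
- spreader: The same spreader, same origin and axes; about 45 g. Starts inside the holder, blade down, leaning on the walls, its top at least 70 mm below the rim. How readily it slides varies: in the tipped holder it begins to slide when the mouth points some 15 to 30 degrees below level.
- dish: Terracotta-coloured butter dish, loose, 0.65 kg: 200 mm (x) by 130 mm (y), origin at the centre of its underside; floor top at z = 5 mm; rim 6 mm thick, 10 mm high. A yellow stick of butter, 115 x 32 x 30 mm, lies along x (y 22 to 54 mm, top at z = 35 mm). The free floor beside it, x -94 to 94, y -59 to 22 mm, is where the spreader belongs, lying along the dish's x.
- mug: Blue mug, 82 mm across and 95 mm tall, origin at the centre of its underside. Leave it.
- plate: White plate with scrambled egg, 200 mm across, origin at the centre of its underside. Leave it.
- phone: Black phone lying flat, 150 by 72 by 8 mm, origin at the centre of its underside. Leave it.
- honey: Honey jar with a yellow lid, 66 mm across and 95 mm tall, origin at the centre of its underside. Leave it.
- pepper_mill: Turned wooden pepper mill, 54 mm across and 178 mm tall, origin at the centre of its underside. Leave it.
- egg_cup: White egg cup with an egg, 48 mm across and 78 mm tall, origin at the centre of its underside. Leave it.
- salt: Steel salt shaker, 42 mm across and 85 mm tall, origin at the centre of its underside. Leave it.
Things that resemble listed ones, but are neither listed nor needed, are in the scene too. Leave any green or yellow look-alike of the holder alone.

How it is judged:
On the way, in this order (a step that is already met when the one before it is completed fails the run):
1. the holder is tipped over and the spreader, untouched by the fingers, has slid until its middle is at least 150 mm from the holder's underside: the handle sticks out of the mouth (angle between holder_mid's own z axis and vertical above 1.3 rad and z of spreader_mid in the frame of holder above 0.15 m and contact force between the fingers and spreader below 0.1 N), for 0.1 s.
2. the spreader has been picked up in the fingers (held, its middle more than 30 mm above the table) (contact force between the fingers and spreader above 0.5 N and height (world z) of spreader_mid above 0.03 m), for 0.1 s.
At the end, for the whole second after the job is handed in: the spreader lies flat (within about 8 degrees) on the floor of the butter dish beside the butter, inside the rim; the holder stands upright on the table (within 3 degrees) at rest, no more than 10 cm from where it first stood; the dish is within 4 cm of where it was (x of spreader_mid in the frame of dish between -0.08 and 0.08 m and y of spreader_mid in the frame of dish between -0.06 and 0.022 m and z of spreader_mid in the frame of dish between 0.003 and 0.018 m and angle between spreader_mid's own x axis and vertical between 1.42 and 1.72 rad and angle between holder_mid's own z axis and vertical below 0.06 rad and height (world z) of holder between -0.006 and 0.006 m and distance of holder from where it was at the start of the episode below 0.1 m and linear speed of holder below 0.05 m/s and distance of dish from where it was at the start of the episode below 0.04 m); the robot touches nothing.
It fails at once if the holder topples or is flung over (turns faster than 5 rad/s) (angular speed of holder above 5 rad/s).
It fails at once if the spreader is let go more than about 5 cm above the dish (horizontal distance between spreader_mid and dish below 0.09 m and z of spreader_mid in the frame of dish above 0.065 m and contact force between the fingers and spreader below 0.02 N).
It fails at once if another thing on the table is pushed more than 3 cm or knocked over (distance of any of mug, plate, phone, honey, pepper_mill, egg_cup, salt from where it was at the start of the episode above 0.03 m or angle between any of pepper_mill, honey, mug's own z axis and vertical above 0.6 rad).
It also fails if it takes over 72 s, if anything falls off the work surface, if the arm or the gripper's body presses on something with over 40 N, if the wrist force passes 120 N, or if a joint passes its speed limit or range.

### The arm

A 7-joint arm with a two-finger parallel gripper is mounted at the origin on the work surface. World frame = base frame: x ahead of the robot, y to its left, z up, the work surface at z = 0. Lengths are in m, angles in rad, forces in N, time in s.
With the tool pointing down it reaches from about 0.35 to 0.9 m from the base axis. Payload 8.1 kg.
Tool frame: the origin (TCP) lies midway between the tips of the shut fingers; the grasp point (between the pads) lies 19 mm behind it; z points along the fingers, y is the line along which they close (so a half turn about z gives the same grasp; the last joint's range is limited). The gripper opens to 92 mm and grips with 3 to 60 N. Pads are 19 mm wide; open, the fingers measure 130 mm over their backs; the gripper's body (75 mm by 190 mm) begins 47 mm behind the grasp point.
Start: joints at [1.083, 0.434, 0.025, 1.573, -0.012, 1.134, -0.075], TCP at [0.235, -0.579, 0.227] pointing down, gripper open.
Joint ranges: [-2.62, 2.62], [-0.44, 2.09], [-1.27, 1.32], [0.08, 2.57], [-1.32, 4.46], [0.12, 2], [-2.74, 2.74]. Speed limits (rad/s): [2.22, 2.22, 3.01, 3.01, 3.14, 3.14, 3.14].

### API

Orientations are given as a rotation vector (axis times angle).
In Python, from cell import arm gives the robot as it stands.
- The arm moves only by the tool move_arm, never from a script. Its argument "motion" is a list of rows, each an object of numbers: "tx", "ty", "tz": the shift along the tool's x, y, z normalised to -1 to 1, where 1 is 1000 mm; "twist": the turn about the tool's z normalised to -1 to 1, where 1 is pi/2 rad. In form: [{"tx": .., "ty": .., "tz": .., "twist": ..}, ...]. A call has 1 to 12 rows; each row shifts and turns the commanded pose from where the row before left it, along the tool's axes as they then stand; what a row does not reach is not made up. A row lasts 1/10 s, in which the tool goes at most 50 mm and 8.59 degrees, less where a joint would pass 70% of its speed; a pose out of reach is approached as far as the arm can. A call with a number of a shift or a turn outside -1 to 1 is refused whole. A call with a gripper value outside its range is refused whole. "gripper" is the gripper's target within -1 to 1 (shut at 1, half-way at 0, fully open at -1), set as the call begins (left out, the last holds). The fingers move at their own pace and stop on an object; "squeeze" is the grip in N (left out, the last holds). Time passes only in rows, so rows that do not move let the fingers close. It gives the time, the measured TCP pose, the force, the opening and the grip force at its end, in the units of the state.
- arm.observe(): the state, without advancing time (a new reading comes with each control period).
- arm.get_image(name): name is "scene" or "top" or "wrist"; returns the picture (400x640x3 uint8, red, green, blue); there is no depth.
- arm.calibration(name): a dict with "K" (3x3 intrinsics, pixels), "T" (4x4, takes a point from camera to world coordinates). Camera axes: x right, y down, z forward; pixel columns grow to the right and rows downward; lengths in m; the calibration is good to about 2 mm. A picture is of the moment at which its call begins: read the wrist's pose just before it. calibration takes no time and is no camera call; for the wrist camera it gives the pose at the moment of the call.
- arm.sign_off(): hands the job in; it is judged then, once.
Trained networks look in the newest picture that a camera, given by its name, has taken for a name from the list of things; names that differ only in an ending like _2 or _b are one class to them, and where a whole thing is asked for, a point or a joint stands for the part that bears it (a point fixed in the world has none). Each returns a list of dicts, best first, with "conf" (0 to 1); they miss things now and then, are a little off and sometimes report something else, mostly with a low value. They report only what shows in the picture. A call takes as long as a camera call. They do not tell look-alikes from the thing itself.
- arm.look_for(camera, query): "point" ([column, row] as shares, 0 to 1, of the picture: columns of its width, rows of its height, amid what is visible of it).
- arm.regions_of(camera, query): "region" (400x640 bool, what is visible of it) and "point" ([column, row] as shares, 0 to 1, of the picture: columns of its width, rows of its height, amid what is visible of it).
- arm.place_of(camera, query): "point" ([column, row] as shares, 0 to 1, of the picture: columns of its width, rows of its height: a listed point, or the origin of a listed thing).
The state is a dict: "clock": time; "joints": joint angles; "dq": joint speeds; "joint_efforts": joint torques, N m; "position": TCP position; "ee_rot": TCP orientation; "force": force on the tool from outside, world axes, zero at the start; "ft_torque": the same for the moment, N m; "width": opening from 0.0 (shut) to 1.0 (fully open); "gripper_force": force on a finger pad.
Only numpy, scipy, OpenCV 4.12 (cv2) and the standard library are available. Lean on these libraries where they do the work, as an engineer would, in place of code of your own. Each camera call takes 0.05 s, during which the arm holds its last target. There are 200 camera calls.

## Working session

There is one attempt and no reset: what is moved stays moved. The work goes in short steps, Python scripts to look and compute and a tool call to move; the robot and the scene stay as the last step left them, time stands still between calls to the robot, and variables do not carry over. Pictures are saved under pics/ and viewed, at most 10 in all, crops included, and the job is handed in when it is done.

Besides the shell and the picture viewer there is one more tool, called after "Emit:" in YAML: its name, and indented under it one key for each argument. move_arm: Moves the arm, as the interface text tells. Scaled input: -1 to 1 covers 1000 mm each way for a shift and pi/2 rad each way for a turn. Its arguments: {"type":"object","properties":{"motion":{"type":"array","items":{"type":"object","properties":{"tx":{"type":"number"},"ty":{"type":"number"},"tz":{"type":"number"},"twist":{"type":"number"}}}},"gripper":{"type":"number"},"squeeze":{"type":"number"}},"required":["motion"]}

```bash
mkdir -p pics; ls; cat > h.py <<'E'
import numpy as np, cv2
from scipy.spatial.transform import Rotation as R
from cell import arm
def ray(c,px,z):
    k=arm.calibration(c);T=k["T"];d=T[:3,:3]@np.linalg.inv(k["K"])@[px[0],px[1],1]
    o=T[:3,3];return o+d*(z-o[2])/d[2]
def proj(c,p):
    k=arm.calibration(c);T=np.linalg.inv(k["T"]);q=k["K"]@(T[:3,:3]@np.array(p)+T[:3,3]);return q[:2]/q[2]
def shot(c,n):
    im=arm.get_image(c);cv2.imwrite(f"pics/{n}.png",im[:,:,::-1]);return im
E
python3 - <<'E'
from h import *
a=shot("scene","s0");b=shot("top","t0")
cv2.imwrite("pics/both.png",cv2.resize(np.vstack([a,b])[:,:,::-1],(480,600)))
for c in("top","scene"):
  print(c,arm.calibration(c)["T"][:3,3].round(3))
  for n,z in(("holder_mid",.09),("holder",0),("spreader_mid",.06),("dish",0),("mug",0),("plate",0),("phone",0),("honey",0),("pepper_mill",0),("egg_cup",0),("salt",0)):
    for r in arm.place_of(c,n)[:3]:
      p=np.array(r["point"])*[640,400];print(n,round(r["conf"],2),p.round(),ray(c,p,z).round(3))
E
```

```text
pics
top [0.252 0.011 1.69 ]
holder_mid 0.89 [227. 200.] [0.612 0.289 0.09 ]
holder_mid 0.85 [184. 273.] [0.371 0.436 0.09 ]
holder_mid 0.72 [219. 170.] [0.721 0.316 0.09 ]
holder 0.92 [188. 274.] [0.375 0.447 0.   ]
holder 0.61 [243. 249.] [0.453 0.25  0.   ]
holder 0.56 [237. 201.] [0.626 0.268 0.   ]
spreader_mid 0.56 [177. 205.] [0.61  0.468 0.06 ]
dish 0.71 [392. 237.] [ 0.468 -0.281  0.   ]
dish 0.27 [219. 168.] [0.754 0.332 0.   ]
mug 0.56 [276. 160.] [0.772 0.12  0.   ]
plate 0.89 [347. 152.] [ 0.793 -0.143  0.   ]
plate 0.53 [393. 163.] [ 0.742 -0.307  0.   ]
phone 0.82 [176. 205.] [0.623 0.491 0.   ]
phone 0.42 [161. 261.] [0.425 0.54  0.   ]
honey 0.9 [219. 175.] [0.73  0.334 0.   ]
pepper_mill 0.91 [391. 163.] [ 0.741 -0.302  0.   ]
egg_cup 0.5 [163. 257.] [0.439 0.535 0.   ]
egg_cup 0.37 [393. 237.] [ 0.468 -0.286  0.   ]
salt 0.69 [468. 233.] [ 0.467 -0.551  0.   ]
salt 0.23 [240. 247.] [0.459 0.262 0.   ]
scene [1.481 0.143 1.264]
holder_mid 0.93 [412. 211.] [0.617 0.273 0.09 ]
holder_mid 0.87 [407. 170.] [0.454 0.252 0.09 ]
holder_mid 0.82 [465. 160.] [0.384 0.44  0.09 ]
holder 0.94 [407. 227.] [ 0.614  0.272 -0.   ]
holder 0.83 [460. 174.] [0.366 0.445 0.   ]
holder 0.65 [402. 188.] [0.455 0.248 0.   ]
dish 0.59 [250. 175.] [ 0.47 -0.28  0.  ]
mug 0.71 [352. 264.] [0.771 0.11  0.   ]
mug 0.35 [488. 189.] [0.422 0.536 0.   ]
plate 0.96 [268. 261.] [ 0.795 -0.144  0.   ]
phone 0.61 [475. 236.] [0.618 0.483 0.   ]
honey 0.81 [424. 265.] [0.744 0.325 0.   ]
pepper_mill 0.92 [219. 241.] [ 0.748 -0.311  0.   ]
egg_cup 0.69 [491. 192.] [0.434 0.544 0.   ]
salt 0.53 [175. 168.] [ 0.474 -0.551  0.   ]
salt 0.27 [409. 174.] [0.391 0.27  0.   ]
```

```bash
python3 -c "
from h import *
s=arm.observe();print(s['ee_rot'],R.from_rotvec(s['ee_rot']).as_matrix().round(2),s['position'],s['clock'])"
```

```text
[ 3.08359792e+00  6.00611875e-01 -4.43546480e-05] [[ 0.93  0.38 -0.  ]
 [ 0.38 -0.93 -0.  ]
 [-0.    0.   -1.  ]] [ 0.23457683 -0.5793325   0.22676603] 1.2
```

View pics/s0.png

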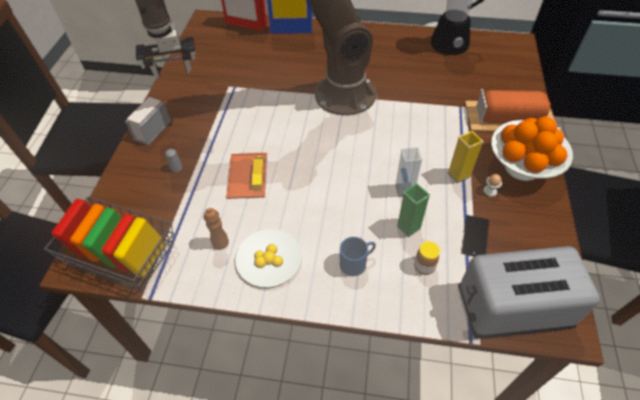

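View pics/t0.png

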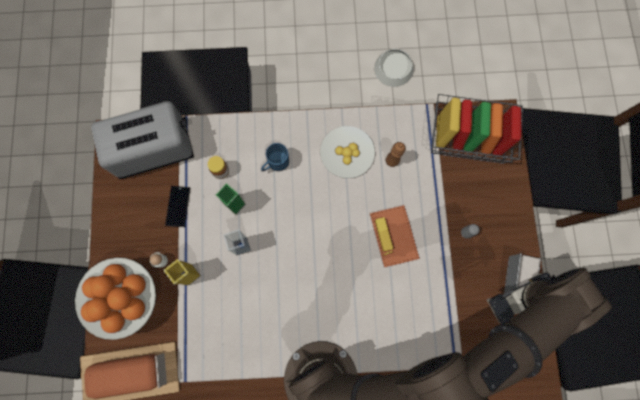

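The top picture shows the clear holder at about (237,243), the green and yellow look-alikes at (230,198) and (180,272), and the dish at (393,236) with the butter on its left (+y) side. That puts the clear holder near (0.454, 0.25). I'll write a move planner and approach for a wrist look.

```bash
cat >> h.py <<'E'
def plan(pts,yaw=None,n=12,from_pose=None):
    """rows (tx,ty,tz,twist) along waypoints; yaw = tool x angle (deg) at end; tool down."""
    s=arm.observe();p=np.array(s["position"]);M=R.from_rotvec(s["ee_rot"]).as_matrix()
    y0=np.degrees(np.arctan2(M[1,0],M[0,0]));dy=0 if yaw is None else (yaw-y0+180)%360-180
    P=np.vstack([p,np.atleast_2d(pts)]);L=np.r_[0,np.cumsum(np.linalg.norm(np.diff(P,axis=0),axis=1))]
    t=np.linspace(0,L[-1],n+1);Q=np.stack([np.interp(t,L,P[:,i]) for i in range(3)],1)
    for i in range(n):
        a=np.radians(y0+dy*i/n);d=Q[i+1]-Q[i]
        print([round(float(v),4) for v in (d@[np.cos(a),np.sin(a),0],d@[np.sin(a),-np.cos(a),0],-d[2],-dy/n/90)])
    print("mm/row",1000*L[-1]/n,"deg/row",dy/n,"yaw0",y0,"p",p.round(4),s["clock"])
E
python3 - <<'E'
from h import *
plan([.45,.2,.40],90,20)
T=arm.calibration("wrist")["T"];s=arm.observe();M=R.from_rotvec(s["ee_rot"]).as_matrix()
print((M.T@(T[:3,3]-s["position"])).round(3),(M.T@T[:3,:3]).round(2))
E
```

```text
[0.0246, -0.0321, -0.0087, -0.0378]
[0.0265, -0.0306, -0.0087, -0.0378]
[0.0282, -0.0289, -0.0087, -0.0378]
[0.0299, -0.0272, -0.0087, -0.0378]
[0.0315, -0.0254, -0.0087, -0.0378]
[0.0329, -0.0235, -0.0087, -0.0378]
[0.0342, -0.0215, -0.0087, -0.0378]
[0.0355, -0.0194, -0.0087, -0.0378]
[0.0365, -0.0173, -0.0087, -0.0378]
[0.0375, -0.0151, -0.0087, -0.0378]
[0.0383, -0.0128, -0.0087, -0.0378]
[0.039, -0.0106, -0.0087, -0.0378]
[0.0396, -0.0082, -0.0087, -0.0378]
[0.04, -0.0059, -0.0087, -0.0378]
[0.0403, -0.0035, -0.0087, -0.0378]
[0.0404, -0.0011, -0.0087, -0.0378]
[0.0404, 0.0013, -0.0087, -0.0378]
[0.0403, 0.0037, -0.0087, -0.0378]
[0.04, 0.0061, -0.0087, -0.0378]
[0.0395, 0.0084, -0.0087, -0.0378]
mm/row 41.3453833947806 deg/row 3.3978137635010413 yaw0 22.043724729979175 p [ 0.2346 -0.5793  0.2268] 1.2
[ 0.07   0.    -0.157] [[ 0.   -0.96 -0.27]
 [ 1.    0.   -0.  ]
 [ 0.   -0.27  0.96]]
```

Emit:
move_arm:
  motion:
    - {"tx": 0.025,"ty": -0.032,"tz": -0.015,"twist": -0.038}
    - {"tx": 0.0265,"ty": -0.031,"tz": -0.015,"twist": -0.038}
    - {"tx": 0.028,"ty": -0.029,"tz": -0.015,"twist": -0.038}
    - {"tx": 0.03,"ty": -0.027,"tz": -0.015,"twist": -0.038}
    - {"tx": 0.0315,"ty": -0.025,"tz": -0.015,"twist": -0.038}
    - {"tx": 0.033,"ty": -0.0235,"tz": -0.015,"twist": -0.038}
    - {"tx": 0.034,"ty": -0.0215,"tz": -0.015,"twist": -0.038}
    - {"tx": 0.0355,"ty": -0.0195,"tz": -0.015,"twist": -0.038}
    - {"tx": 0.0365,"ty": -0.017,"tz": -0.015,"twist": -0.038}
    - {"tx": 0.0375,"ty": -0.015,"tz": -0.015,"twist": -0.038}
    - {"tx": 0.038,"ty": -0.013,"tz": -0.015,"twist": -0.038}
    - {"tx": 0.039,"ty": -0.0105,"tz": -0.008,"twist": -0.038}
  gripper: -1

```text
clock: 2.4
position: [0.3635, -0.1103, 0.4012]
ee_rot: [2.674, 1.645, 0.002]
force: [1.1, -0.7, -1.0]
width: 0.998
gripper_force: 0.0
```

Emit:
move_arm:
  motion:
    - {"tx": 0.0396,"ty": -0.008,"tz": 0,"twist": -0.038}
    - {"tx": 0.04,"ty": -0.006,"tz": 0,"twist": -0.038}
    - {"tx": 0.04,"ty": -0.0035,"tz": 0,"twist": -0.038}
    - {"tx": 0.04,"ty": -0.001,"tz": 0,"twist": -0.038}
    - {"tx": 0.04,"ty": 0.001,"tz": 0,"twist": -0.038}
    - {"tx": 0.04,"ty": 0.0037,"tz": 0,"twist": -0.038}
    - {"tx": 0.04,"ty": 0.006,"tz": 0,"twist": -0.038}
    - {"tx": 0.04,"ty": 0.0085,"tz": 0,"twist": -0.038}
    - {"tx": 0.03}
    - {"tx": 0.03}
    - {}

```text
invalid input
```

```bash
python3 - <<'E'
from h import *
s=arm.observe();print(s["position"],s["clock"],s["joints"])
a=shot("wrist","w0")
for r in arm.place_of("wrist","holder_mid")[:3]:
  p=np.array(r["point"])*[640,400];print(r["conf"],p.round(),ray("wrist",p,.09).round(3))
E
```

```text
[ 0.36352703 -0.11034605  0.40115662] 2.4 [ 0.61351427 -0.06246058 -0.4191724   1.76267905 -0.02491972  1.43383012
 -0.26905522]
```

View pics/w0.png

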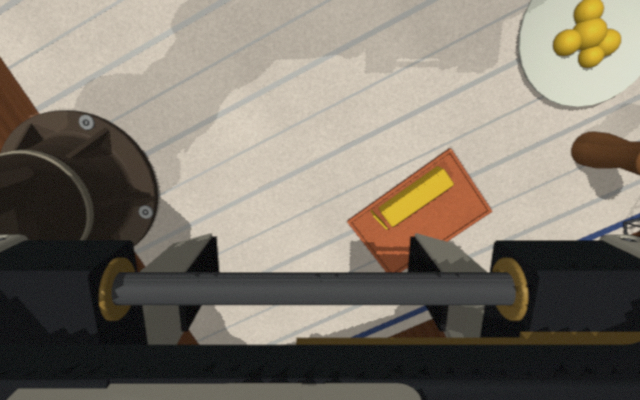

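The wrist view shows the dish with corners at about (449,150), (491,211) and (348,221), and the butter at (417,197), so I can use it for the dish yaw. The second move was refused because of its empty row, so I'll resend it.

```bash
python3 - <<'E'
from h import *
c=[ray("wrist",p,.01) for p in((449,150),(491,211),(348,221))];print(np.round(c,3))
d=c[0]-c[2];print("dish yaw",np.degrees(np.arctan2(d[1],d[0])),"centre",((c[1]+c[2])/2).round(3), np.linalg.norm(d))
E
```

```text
[[ 0.553 -0.202  0.01 ]
 [ 0.579 -0.326  0.01 ]
 [ 0.364 -0.238  0.01 ]]
dish yaw 10.705471903531498 centre [ 0.472 -0.282  0.01 ] 0.1919383757985714
```

Emit:
move_arm:
  motion:
    - {"tx": 0.0396,"ty": -0.008,"tz": 0,"twist": -0.038}
    - {"tx": 0.04,"ty": -0.006,"tz": 0,"twist": -0.038}
    - {"tx": 0.04,"ty": -0.0035,"tz": 0,"twist": -0.038}
    - {"tx": 0.04,"ty": -0.001,"tz": 0,"twist": -0.038}
    - {"tx": 0.04,"ty": 0.001,"tz": 0,"twist": -0.038}
    - {"tx": 0.04,"ty": 0.0037,"tz": 0,"twist": -0.038}
    - {"tx": 0.04,"ty": 0.006,"tz": 0,"twist": -0.038}
    - {"tx": 0.04,"ty": 0.0085,"tz": 0,"twist": -0.038}
    - {"tx": 0.03,"ty": 0,"tz": 0,"twist": 0}
    - {"tx": 0.03,"ty": 0,"tz": 0,"twist": 0}
    - {"tx": 0,"ty": 0,"tz": 0,"twist": 0}

```text
clock: 3.6
position: [0.4455, 0.2629, 0.3992]
ee_rot: [-2.206, -2.234, -0.0]
force: [0.5, 1.2, -0.2]
width: 0.997
gripper_force: 0.0
```

```bash
python3 - <<'E'
from h import *
s=arm.observe();print(s["position"],s["clock"],s["joints"])
a=shot("wrist","w1")
for r in arm.place_of("wrist","holder_mid")[:3]:
  p=np.array(r["point"])*[640,400];print(r["conf"],p.round(),ray("wrist",p,.09).round(3))
E
```

```text
[0.44548912 0.26294761 0.39919378] 3.6 [ 0.01245705  0.26206051 -0.83416979  1.48286593  0.19148556  1.48178576
 -0.80898357]
0.77 [252.  10.] [0.372 0.434 0.09 ]
0.7 [325. 161.] [0.462 0.254 0.09 ]
0.69 [444. 148.] [0.617 0.271 0.09 ]
```

View pics/w1.png

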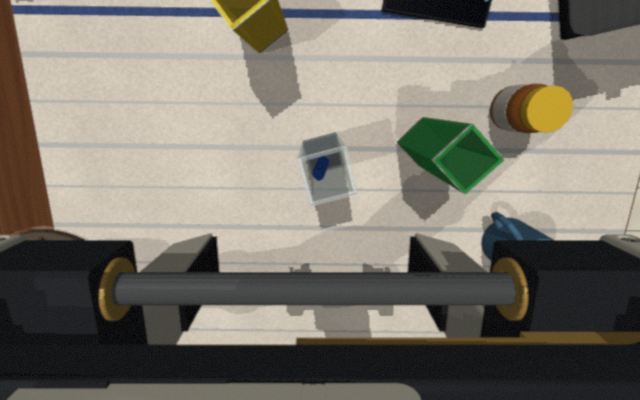

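The picture shows the clear holder's rim with corners near (301,157), (345,147), (355,193) and (312,203), and the blue handle inside at (320,167).

```bash
python3 - <<'E'
from h import *
c=np.array([ray("wrist",p,.18) for p in((301,157),(345,147),(355,193),(312,203))]);print(c.round(3),"centre",c.mean(0).round(4))
for i in range(4):
  d=c[(i+1)%4]-c[i];print(np.linalg.norm(d[:2]),np.degrees(np.arctan2(d[1],d[0])))
E
python3 - <<'E'
import cv2
im=cv2.imread('pics/w1.png')[120:230,270:390];cv2.imwrite('pics/w1c.png',cv2.resize(im,None,fx=5,fy=5,interpolation=cv2.INTER_CUBIC))
E
```

```text
[[0.433 0.272 0.18 ]
 [0.479 0.283 0.18 ]
 [0.492 0.233 0.18 ]
 [0.445 0.221 0.18 ]] centre [0.4623 0.2525 0.18  ]
0.04780494092901946 13.340978764595812
0.05167273432332638 -75.90064820900375
0.048442481073632644 -165.8914418737059
0.0523171867928139 103.3965392871752
```

View pics/w1c.png

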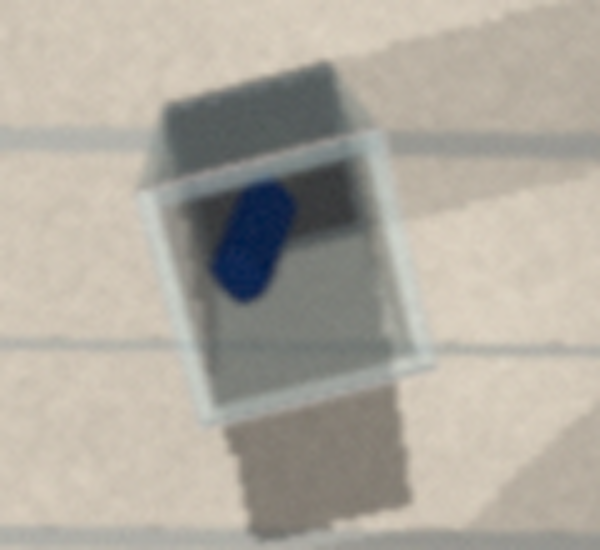

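```bash
python3 - <<'E'
from h import *
plan([.462,.2525,.36],103.5,3)
E
```

```text
[-0.0023, 0.0051, 0.0131, -0.0482]
[-0.0027, 0.0049, 0.0131, -0.0482]
[-0.0031, 0.0047, 0.0131, -0.0482]
mm/row 14.24285088085962 deg/row 4.336661216741921 yaw0 90.49001634977425 p [0.4466 0.2593 0.3993] 3.7
```

Emit:
move_arm:
  motion:
    - {"tx": -0.0023,"ty": 0.005,"tz": 0.013,"twist": -0.048}
    - {"tx": -0.0027,"ty": 0.005,"tz": 0.013,"twist": -0.048}
    - {"tx": -0.003,"ty": 0.0047,"tz": 0.013,"twist": -0.048}
    - {"tx": 0,"ty": 0,"tz": 0.035,"twist": 0}
    - {"tx": 0,"ty": 0,"tz": 0.035,"twist": 0}
    - {"tx": 0,"ty": 0,"tz": 0.035,"twist": 0}
    - {"tx": 0,"ty": 0,"tz": 0,"twist": 0}
    - {"tx": 0,"ty": 0,"tz": 0,"twist": 0}

```text
clock: 4.5
position: [0.4623, 0.2515, 0.2564]
ee_rot: [1.949, 2.464, -0.001]
force: [0.6, 0.4, 0.8]
width: 0.998
gripper_force: 0.0
```

```bash
python3 - <<'E'
from h import *
plan([.462,.2525,.131],103.5,6)
E
```

```text
[0.0002, -0.0, 0.0209, -0.0004]
[0.0002, -0.0, 0.0209, -0.0004]
[0.0002, -0.0, 0.0209, -0.0004]
[0.0002, -0.0, 0.0209, -0.0004]
[0.0002, -0.0, 0.0209, -0.0004]
[0.0002, -0.0, 0.0209, -0.0004]
mm/row 20.90693365313745 deg/row 0.032055552890677554 yaw0 103.30766668265593 p [0.4623 0.2515 0.2564] 4.5
```

Emit:
move_arm:
  motion:
    - {"tx": 0,"ty": 0,"tz": 0.021,"twist": 0}
    - {"tx": 0,"ty": 0,"tz": 0.021,"twist": 0}
    - {"tx": 0,"ty": 0,"tz": 0.021,"twist": 0}
    - {"tx": 0,"ty": 0,"tz": 0.021,"twist": 0}
    - {"tx": 0,"ty": 0,"tz": 0.021,"twist": 0}
    - {"tx": 0,"ty": 0,"tz": 0.021,"twist": 0}
    - {"tx": 0,"ty": 0,"tz": 0,"twist": 0}

```text
clock: 5.2
position: [0.4623, 0.252, 0.1297]
ee_rot: [1.948, 2.464, -0.002]
force: [-0.2, -0.0, -0.0]
width: 0.999
gripper_force: 0.0
```

Emit:
move_arm:
  motion:
    - {"tx": 0,"ty": 0,"tz": 0,"twist": 0}
    - {"tx": 0,"ty": 0,"tz": 0,"twist": 0}
    - {"tx": 0,"ty": 0,"tz": 0,"twist": 0}
    - {"tx": 0,"ty": 0,"tz": 0,"twist": 0}
    - {"tx": 0,"ty": 0,"tz": 0,"twist": 0}
    - {"tx": 0,"ty": 0,"tz": 0,"twist": 0}
    - {"tx": 0,"ty": 0,"tz": 0,"twist": 0}
    - {"tx": 0,"ty": 0,"tz": 0,"twist": 0}
  gripper: 1
  squeeze: 6

```text
clock: 6.0
position: [0.4619, 0.2529, 0.13]
ee_rot: [1.947, 2.465, 0.0]
force: [-1.9, -1.1, 6.8]
width: 0.597
gripper_force: 6.0
```

```bash
python3 - <<'E'
from h import *
p=np.array(arm.observe()["position"]);print(p)
# arc about bottom edge: grasp rel pivot (-27,h)
h=p[2]+.019;N=24
th=np.linspace(0,np.pi/2,N+1);X=-.027*np.cos(th)+h*np.sin(th);Z=.027*np.sin(th)+h*np.cos(th)
print(h);print(np.c_[-np.diff(X),-np.diff(Z)].round(4).tolist())
E
```

```text
[0.46185829 0.25285189 0.13002997]
0.14902997389113581
[[-0.0098, -0.0014], [-0.0099, -0.0008], [-0.0099, -0.0002], [-0.0099, 0.0005], [-0.0098, 0.0011], [-0.0097, 0.0018], [-0.0096, 0.0024], [-0.0094, 0.003], [-0.0092, 0.0036], [-0.009, 0.0042], [-0.0087, 0.0048], [-0.0083, 0.0054], [-0.008, 0.0059], [-0.0076, 0.0064], [-0.0071, 0.0069], [-0.0067, 0.0073], [-0.0062, 0.0078], [-0.0056, 0.0082], [-0.0051, 0.0085], [-0.0045, 0.0088], [-0.0039, 0.0091], [-0.0033, 0.0093], [-0.0027, 0.0095], [-0.0021, 0.0097]]
```

Emit:
move_arm:
  motion:
    - {"tx": -0.0098,"ty": 0,"tz": -0.0008,"twist": 0}
    - {"tx": -0.0099,"ty": 0,"tz": -0.0006,"twist": 0}
    - {"tx": -0.0099,"ty": 0,"tz": -0.0001,"twist": 0}
    - {"tx": -0.0099,"ty": 0,"tz": 0.0005,"twist": 0}
    - {"tx": -0.0098,"ty": 0,"tz": 0.0011,"twist": 0}
    - {"tx": -0.0097,"ty": 0,"tz": 0.0018,"twist": 0}
  squeeze: 5

```text
clock: 6.6
position: [0.4762, 0.195, 0.1284]
ee_rot: [1.947, 2.465, 0.002]
force: [-1.3, 0.5, 6.4]
width: 0.584
gripper_force: 5.0
```

```bash
python3 - <<'E'
from h import *
a=shot("scene","s1")[110:260,330:490];b=shot("wrist","w2")
cv2.imwrite("pics/c1.png",np.hstack([cv2.resize(a,(427,400)),cv2.resize(b,(373,400))])[:,:,::-1])
E
```

```text
(no output)
```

View pics/c1.png

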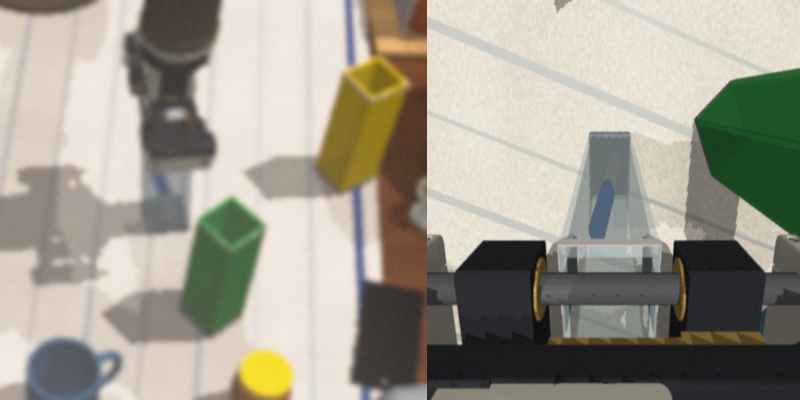

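The wrist view shows the holder tilting in the grip: its base stays behind at (610,140) and the blue handle is at (600,210). I'll continue the arc.

Emit:
move_arm:
  motion:
    - {"tx": -0.0096,"ty": 0,"tz": 0.0024,"twist": 0}
    - {"tx": -0.0094,"ty": 0,"tz": 0.003,"twist": 0}
    - {"tx": -0.0092,"ty": 0,"tz": 0.0036,"twist": 0}
    - {"tx": -0.009,"ty": 0,"tz": 0.0042,"twist": 0}
    - {"tx": -0.0087,"ty": 0,"tz": 0.0048,"twist": 0}
    - {"tx": -0.0083,"ty": 0,"tz": 0.0054,"twist": 0}
    - {"tx": -0.008,"ty": 0,"tz": 0.0059,"twist": 0}
    - {"tx": -0.0076,"ty": 0,"tz": 0.0064,"twist": 0}
    - {"tx": -0.0071,"ty": 0,"tz": 0.0069,"twist": 0}
    - {"tx": -0.0067,"ty": 0,"tz": 0.0073,"twist": 0}
    - {"tx": -0.0062,"ty": 0,"tz": 0.0078,"twist": 0}
    - {"tx": -0.0056,"ty": 0,"tz": 0.0082,"twist": 0}

```text
clock: 7.9
position: [0.4986, 0.101, 0.0618]
ee_rot: [1.948, 2.463, -0.0]
force: [1.2, -5.5, 9.7]
width: 0.587
gripper_force: 5.0
```

Emit:
move_arm:
  motion:
    - {"tx": -0.0051,"ty": 0,"tz": 0.0085,"twist": 0}
    - {"tx": -0.0045,"ty": 0,"tz": 0.0088,"twist": 0}
    - {"tx": -0.0039,"ty": 0,"tz": 0.009,"twist": 0}
    - {"tx": -0.0033,"ty": 0,"tz": 0.0092,"twist": 0}
    - {"tx": -0.0027,"ty": 0,"tz": 0.0093,"twist": 0}
    - {"tx": -0.0021,"ty": 0,"tz": 0.0093,"twist": 0}
    - {"tx": 0,"ty": 0,"tz": 0,"twist": 0}
    - {"tx": 0,"ty": 0,"tz": 0,"twist": 0}

```text
clock: 8.7
position: [0.5019, 0.082, 0.0074]
ee_rot: [-1.945, -2.465, 0.001]
force: [0.1, -0.8, -0.8]
width: 0.586
gripper_force: 5.0
```

```bash
python3 - <<'E'
from h import *
a=shot("scene","s2")[110:260,310:470];b=shot("wrist","w3")
cv2.imwrite("pics/c2.png",np.hstack([cv2.resize(a,(320,300)),cv2.resize(b,(480,300))])[:,:,::-1])
E
```

```text
(no output)
```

View pics/c2.png

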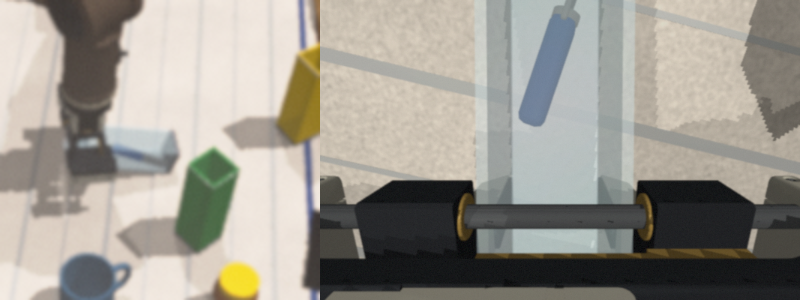

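The holder lies flat, and the wrist view shows the handle end at (530,120), about 70 mm inside. I'll drag it 40 mm away from the green one, then regrip near the base.

Emit:
move_arm:
  motion:
    - {"tx": -0.01,"ty": 0,"tz": 0,"twist": 0}
    - {"tx": -0.01,"ty": 0,"tz": 0,"twist": 0}
    - {"tx": -0.01,"ty": 0,"tz": 0,"twist": 0}
    - {"tx": -0.01,"ty": 0,"tz": 0,"twist": 0}
    - {"tx": 0,"ty": 0,"tz": 0,"twist": 0}
    - {"tx": 0,"ty": 0,"tz": 0,"twist": 0}

```text
clock: 9.4
position: [0.512, 0.0419, 0.0078]
ee_rot: [1.949, 2.464, -0.0]
force: [-0.3, -0.8, -1.4]
width: 0.585
gripper_force: 5.0
```

Emit:
move_arm:
  motion:
    - {"tx": 0,"ty": 0,"tz": 0,"twist": 0}
    - {"tx": 0,"ty": 0,"tz": 0,"twist": 0}
    - {"tx": 0,"ty": 0,"tz": 0,"twist": 0}
    - {"tx": 0,"ty": 0,"tz": 0,"twist": 0}
    - {"tx": 0.023,"ty": 0,"tz": 0,"twist": 0}
    - {"tx": 0.024,"ty": 0,"tz": 0,"twist": 0}
    - {"tx": 0.024,"ty": 0,"tz": 0,"twist": 0}
    - {"tx": 0.023,"ty": 0,"tz": 0,"twist": 0}
    - {"tx": 0.022,"ty": 0,"tz": 0,"twist": 0}
    - {"tx": 0,"ty": 0,"tz": 0,"twist": 0}
    - {"tx": 0,"ty": 0,"tz": 0,"twist": 0}
  gripper: -0.7

```text
clock: 10.5
position: [0.4849, 0.1558, 0.0078]
ee_rot: [1.945, 2.467, -0.0]
force: [-0.2, -0.4, -0.5]
width: 0.848
gripper_force: 0.0
```

Emit:
move_arm:
  motion:
    - {"tx": 0,"ty": 0,"tz": 0,"twist": 0}
    - {"tx": 0,"ty": 0,"tz": 0,"twist": 0}
    - {"tx": 0,"ty": 0,"tz": 0,"twist": 0}
    - {"tx": 0,"ty": 0,"tz": 0,"twist": 0}
    - {"tx": 0,"ty": 0,"tz": 0,"twist": 0}
  gripper: 1
  squeeze: 6

```text
clock: 11.0
position: [0.4851, 0.1549, 0.0078]
ee_rot: [1.948, 2.465, -0.001]
force: [-0.2, -1.7, -0.5]
width: 0.591
gripper_force: 6.0
```

```bash
python3 - <<'E'
from h import *
a=shot("scene","s3")[110:260,290:450];b=shot("wrist","w4")
cv2.imwrite("pics/c3.png",np.hstack([cv2.resize(a,(320,300)),cv2.resize(b,(480,300))])[:,:,::-1])
E
```

```text
(no output)
```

View pics/c3.png

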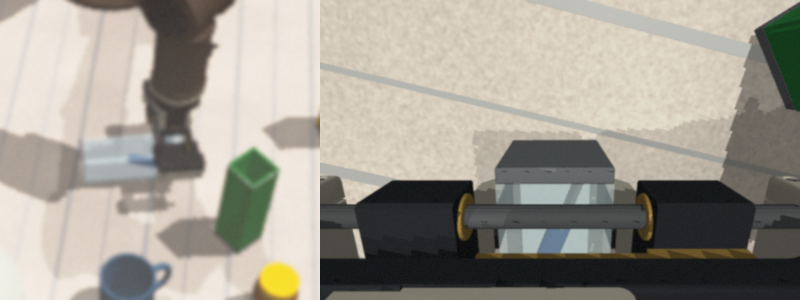

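Emit:
move_arm:
  motion:
    - {"tx": -0.0015,"ty": 0,"tz": -0.005,"twist": 0}
    - {"tx": -0.0015,"ty": 0,"tz": -0.005,"twist": 0}
    - {"tx": -0.0015,"ty": 0,"tz": -0.005,"twist": 0}
    - {"tx": -0.002,"ty": 0,"tz": -0.005,"twist": 0}
    - {"tx": -0.002,"ty": 0,"tz": -0.005,"twist": 0}
    - {"tx": -0.002,"ty": 0,"tz": -0.005,"twist": 0}
    - {"tx": -0.002,"ty": 0,"tz": -0.005,"twist": 0}
    - {"tx": -0.002,"ty": 0,"tz": -0.005,"twist": 0}
    - {"tx": -0.0025,"ty": 0,"tz": -0.005,"twist": 0}
    - {"tx": -0.0025,"ty": 0,"tz": -0.005,"twist": 0}
    - {"tx": -0.0025,"ty": 0,"tz": -0.005,"twist": 0}
    - {"tx": -0.0025,"ty": 0,"tz": -0.005,"twist": 0}
  squeeze: 5

```text
clock: 12.3
position: [0.4907, 0.1314, 0.0682]
ee_rot: [1.947, 2.465, -0.0]
force: [0.3, -0.9, -2.7]
width: 0.589
gripper_force: 5.0
```

```bash
python3 - <<'E'
from h import *
a=shot("scene","s4")[110:260,290:450];b=shot("wrist","w5")
cv2.imwrite("pics/c4.png",np.hstack([cv2.resize(a,(320,300)),cv2.resize(b,(480,300))])[:,:,::-1])
E
```

```text
(no output)
```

View pics/c4.png

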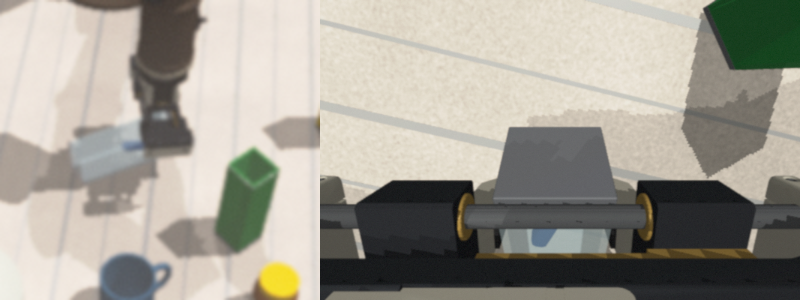

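The base is rising and the mouth end stays down, so the holder is rotating about the pads as planned. I'll continue and track the spreader numerically from here.

Emit:
move_arm:
  motion:
    - {"tx": -0.003,"ty": 0,"tz": -0.005,"twist": 0}
    - {"tx": -0.003,"ty": 0,"tz": -0.005,"twist": 0}
    - {"tx": -0.003,"ty": 0,"tz": -0.005,"twist": 0}
    - {"tx": -0.003,"ty": 0,"tz": -0.005,"twist": 0}
    - {"tx": 0,"ty": 0,"tz": 0,"twist": 0}
    - {"tx": 0,"ty": 0,"tz": 0,"twist": 0}
    - {"tx": 0,"ty": 0,"tz": 0,"twist": 0}
    - {"tx": 0,"ty": 0,"tz": 0,"twist": 0}

```text
clock: 13.2
position: [0.4935, 0.1203, 0.0878]
ee_rot: [1.946, 2.466, 0.001]
force: [1.3, 0.2, 0.1]
width: 0.588
gripper_force: 5.0
```

```bash
cat >> h.py <<'E'
def blue(c,z=.007,box=None):
    im=arm.get_image(c);h=cv2.cvtColor(im,cv2.COLOR_RGB2HSV)
    m=((h[...,0]>102)&(h[...,0]<128)&(h[...,1]>80)&(h[...,2]>40)).astype(np.uint8)
    n,l,st,ce=cv2.connectedComponentsWithStats(m)
    for i in range(1,n):
        if st[i,4]>12:
            q=ray(c,ce[i],z)
            if not box or (box[0]<q[0]<box[1] and box[2]<q[1]<box[3]):
                r=cv2.minAreaRect(np.argwhere(l==i)[:,::-1].astype(np.float32));print(c,"blue",ce[i].round(1),st[i,4],q.round(3),"rect",[np.round(v,1) for v in r])
E
python3 - <<'E'
from h import *
print(arm.observe()["position"])
for c in("scene","top"):
  blue(c,.03,(.3,.65,-.25,.24))
  for r in arm.place_of(c,"spreader_mid")[:2]:
    p=np.array(r["point"])*[640,400];print(c,r["conf"],p.round(),ray(c,p,.02).round(3))
E
```

```text
[0.49354938 0.12025406 0.08779901]
```

```bash
python3 - <<'E'
import re
s=open('h.py').read()
s=re.sub(r"    m=\(\(h.*\n","    b=im.astype(int);m=((b[...,2]-b[...,0]>22)&(b[...,2]-b[...,1]>8)).astype(np.uint8)\n",s)
open('h.py','w').write(s)
E
python3 - <<'E'
from h import *
for c in("scene","top"): blue(c,.03,(.3,.7,-.25,.3))
im=cv2.imread("pics/s4.png")[:,:,::-1].astype(int);m=(im[...,2]-im[...,0]>22)&(im[...,2]-im[...,1]>8)
v=np.argwhere(m[150:200,320:380]);print("s4",v.mean(0)+[150,320] if len(v) else 0,len(v))
c=np.array([.4935,.1203,.107]);h=.107
from scipy.optimize import brentq
th=brentq(lambda t:.147*np.sin(t)+.027*np.cos(t)-h,0,1.3);print("tilt",np.degrees(th))
d=np.array([.2334*np.cos(th),-.972*np.cos(th),-np.sin(th)])
for n,k in(("base",-.033),("mouth",.147)):print(n,(c+k*d).round(3),proj("scene",c+k*d).round(),proj("top",c+k*d).round())
E
```

```text
scene blue [329.9 191.3] 42 [0.528 0.01  0.03 ] rect [array([330., 191.]), array([10.,  4.]), np.float64(0.0)]
s4 [182.37142857 355.45714286] 35
tilt 35.31054901320695
base [0.487 0.146 0.126] [374. 167.] [269. 232.]
mouth [0.521 0.004 0.022] [328. 191.] [311. 225.]
```

Emit:
move_arm:
  motion:
    - {"tx": -0.002,"ty": 0,"tz": -0.005,"twist": 0}
    - {"tx": -0.002,"ty": 0,"tz": -0.005,"twist": 0}
    - {"tx": 0,"ty": 0,"tz": -0.005,"twist": 0}
    - {"tx": 0.003,"ty": 0,"tz": -0.005,"twist": 0}
    - {"tx": 0.005,"ty": 0,"tz": -0.005,"twist": 0}
    - {"tx": 0.005,"ty": 0,"tz": -0.002,"twist": 0}
    - {"tx": 0.005,"ty": 0,"tz": -0.002,"twist": 0}
    - {"tx": 0.005,"ty": 0,"tz": -0.002,"twist": 0}
    - {"tx": 0.005,"ty": 0,"tz": -0.002,"twist": 0}
    - {"tx": 0.005,"ty": 0,"tz": 0,"twist": 0}
    - {"tx": 0.005,"ty": 0,"tz": 0,"twist": 0}
    - {"tx": 0,"ty": 0,"tz": 0,"twist": 0}

```text
clock: 14.7
position: [0.4853, 0.154, 0.1208]
ee_rot: [-1.945, -2.466, -0.0]
force: [-0.7, -0.3, -2.0]
width: 0.589
gripper_force: 5.0
```

```bash
python3 - <<'E'
from h import *
print(arm.observe()["position"],arm.observe()["force"])
for c in("scene","top"):
  blue(c,.02,(.3,.7,-.25,.3))
  for r in arm.place_of(c,"spreader_mid")[:2]:
    p=np.array(r["point"])*[640,400];print(c,r["conf"],p.round(),ray(c,p,.02).round(3))
  for r in arm.place_of(c,"holder_mid")[:3]:
    p=np.array(r["point"])*[640,400];print(c,"mid",r["conf"],p.round(),ray(c,p,.07).round(3))
E
```

```text
[0.48529721 0.15397503 0.12080795] [-0.72650231 -0.29177172 -2.04917726]
scene blue [331.3 193.2] 48 [0.527 0.015 0.02 ] rect [array([331.4, 193.3]), array([13.5,  3.5]), np.float64(11.3)]
scene mid 0.84 [413. 208.] [0.589 0.279 0.07 ]
scene mid 0.79 [464. 159.] [0.36  0.443 0.07 ]
scene mid 0.67 [370. 174.] [0.47  0.134 0.07 ]
top blue [311.8 227.4] 27 [0.513 0.003 0.02 ] rect [array([311.5, 227.5]), array([3., 7.]), np.float64(90.0)]
top 0.39 [303. 225.] [0.523 0.032 0.02 ]
top mid 0.75 [231. 200.] [0.618 0.281 0.07 ]
top mid 0.65 [184. 271.] [0.38  0.442 0.07 ]
top mid 0.49 [303. 228.] [0.504 0.034 0.07 ]
```

Emit:
move_arm:
  motion:
    - {"tx": 0.006,"ty": 0,"tz": 0,"twist": 0}
    - {"tx": 0.006,"ty": 0,"tz": 0,"twist": 0}
    - {"tx": 0.006,"ty": 0,"tz": 0,"twist": 0}
    - {"tx": 0.006,"ty": 0,"tz": 0,"twist": 0}
    - {"tx": 0.006,"ty": 0,"tz": 0,"twist": 0}
    - {"tx": 0,"ty": 0,"tz": 0,"twist": 0}

```text
clock: 15.6
position: [0.4783, 0.1836, 0.1209]
ee_rot: [-1.945, -2.467, -0.001]
force: [-0.2, 0.3, -2.4]
width: 0.585
gripper_force: 5.0
```

```bash
python3 - <<'E'
from h import *
print(arm.observe()["position"],arm.observe()["force"])
a=shot("scene","s5")[130:230,290:410];b=shot("top","t5")[190:260,250:340]
cv2.imwrite("pics/c5.png",np.hstack([cv2.resize(a,(400,333),interpolation=2),cv2.resize(b,(400,333),interpolation=2)])[:,:,::-1])
for c in("scene","top"): blue(c,.007,(.3,.7,-.25,.3))
E
```

```text
[0.47827915 0.18355514 0.12093393] [-0.17959778  0.26575588 -2.35707003]
scene blue [331.1 193.1] 48 [0.517 0.013 0.007] rect [array([331.5, 193.2]), array([13.5,  3.5]), np.float64(9.5)]
scene blue [368.1 243.4] 23 [0.696 0.153 0.007] rect [array([368.5, 244. ]), array([9., 4.]), np.float64(0.0)]
top blue [307.9 227. ] 50 [0.517 0.017 0.007] rect [array([308.5, 227. ]), array([ 4., 13.]), np.float64(90.0)]
```

View pics/c5.png

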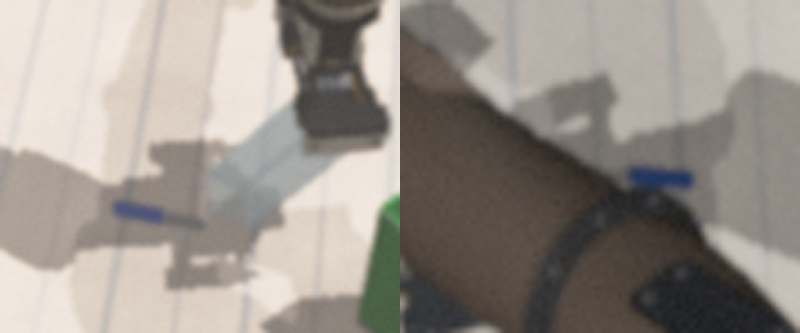

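The spreader lies free on the table, with its handle at (140,212) and blade at (185,220) in the scene crop. The holder is tilted with its mouth just past the blade tip. Next I'll shift it toward the base and lay it down again.

```bash
python3 - <<'E'
import numpy as np
t=np.radians(np.linspace(58,0,13));print(np.c_[np.diff(147*np.cos(t)-27*np.sin(t)),-np.diff(147*np.sin(t)+27*np.cos(t))].round(1).tolist(),147*np.sin(t[0])+27*np.cos(t[0]))
E
```

```text
[[11.5, 5.1], [11.0, 6.1], [10.5, 7.0], [9.9, 7.8], [9.2, 8.7], [8.4, 9.4], [7.6, 10.1], [6.7, 10.7], [5.8, 11.2], [4.8, 11.6], [3.8, 12.0], [2.8, 12.3]] 138.97089026929115
```

Emit:
move_arm:
  motion:
    - {"tx": 0,"ty": -0.005,"tz": -0.005,"twist": 0}
    - {"tx": 0,"ty": -0.01,"tz": -0.005,"twist": 0}
    - {"tx": 0,"ty": -0.015,"tz": 0,"twist": 0}
    - {"tx": 0,"ty": -0.02,"tz": 0,"twist": 0}
    - {"tx": 0,"ty": -0.015,"tz": 0,"twist": 0}
    - {"tx": 0,"ty": -0.01,"tz": 0,"twist": 0}
    - {"tx": 0,"ty": -0.005,"tz": 0,"twist": 0}
    - {"tx": 0,"ty": 0,"tz": 0.005,"twist": 0}
    - {"tx": 0,"ty": 0,"tz": 0,"twist": 0}

```text
clock: 16.7
position: [0.4012, 0.1636, 0.1255]
ee_rot: [1.948, 2.465, 0.0]
force: [-0.9, -0.1, -2.3]
width: 0.587
gripper_force: 5.0
```

Emit:
move_arm:
  motion:
    - {"tx": 0.008,"ty": 0,"tz": 0.007,"twist": 0}
    - {"tx": 0.01,"ty": 0,"tz": 0.0075,"twist": 0}
    - {"tx": 0.0105,"ty": 0,"tz": 0.008,"twist": 0}
    - {"tx": 0.01,"ty": 0,"tz": 0.008,"twist": 0}
    - {"tx": 0.009,"ty": 0,"tz": 0.009,"twist": 0}
    - {"tx": 0.0085,"ty": 0,"tz": 0.0095,"twist": 0}
    - {"tx": 0.0075,"ty": 0,"tz": 0.01,"twist": 0}
    - {"tx": 0.0065,"ty": 0,"tz": 0.011,"twist": 0}
    - {"tx": 0.006,"ty": 0,"tz": 0.011,"twist": 0}
    - {"tx": 0.005,"ty": 0,"tz": 0.0115,"twist": 0}
    - {"tx": 0.004,"ty": 0,"tz": 0.012,"twist": 0}
    - {"tx": 0.003,"ty": 0,"tz": 0.0125,"twist": 0}

```text
clock: 17.9
position: [0.3812, 0.2503, 0.0083]
ee_rot: [-1.947, -2.465, -0.001]
force: [-0.9, -0.7, 6.1]
width: 0.588
gripper_force: 5.0
```

```bash
python3 - <<'E'
from h import *
s=arm.observe();print(s["position"],s["force"])
for c in("scene","wrist"):
  for q in("holder_mid","holder"):
   for r in arm.place_of(c,q)[:3]:
    p=np.array(r["point"])*[640,400];print(c,q,r["conf"],p.round(),ray(c,p,.027).round(3))
arm.get_image("scene");blue("scene",.007,(.3,.65,-.25,.3))
E
```

```text
[0.38118041 0.25031364 0.00829235] [-0.93787969 -0.68509433  6.09065937]
scene holder_mid 0.7 [412. 211.] [0.569 0.283 0.027]
scene holder_mid 0.66 [378. 177.] [0.444 0.164 0.027]
scene holder_mid 0.65 [465. 159.] [0.32  0.455 0.027]
scene holder 0.88 [408. 226.] [0.628 0.27  0.027]
scene holder 0.85 [396. 153.] [0.326 0.217 0.027]
scene holder 0.61 [461. 175.] [0.397 0.441 0.027]
wrist holder 0.71 [316. 209.] [0.374 0.277 0.027]
wrist holder 0.71 [569.  29.] [0.447 0.364 0.027]
scene blue [331.1 192.9] 64 [0.516 0.013 0.007] rect [array([331. , 192.8]), array([14.5,  4.3]), np.float64(11.3)]
```

Emit:
move_arm:
  motion:
    - {"tx": 0,"ty": 0,"tz": 0,"twist": 0}
    - {"tx": 0,"ty": 0,"tz": 0,"twist": 0}
    - {"tx": 0,"ty": 0,"tz": 0,"twist": 0}
    - {"tx": 0,"ty": 0,"tz": 0,"twist": 0}
    - {"tx": -0.023,"ty": 0,"tz": 0,"twist": 0}
    - {"tx": -0.024,"ty": 0,"tz": 0,"twist": 0}
    - {"tx": -0.024,"ty": 0,"tz": 0,"twist": 0}
    - {"tx": -0.023,"ty": 0,"tz": 0,"twist": 0}
    - {"tx": -0.022,"ty": 0,"tz": 0,"twist": 0}
    - {"tx": 0,"ty": 0,"tz": 0,"twist": 0}
    - {"tx": 0,"ty": 0,"tz": 0,"twist": 0}
  gripper: -0.7

```text
clock: 19.3
position: [0.4075, 0.1363, 0.0089]
ee_rot: [1.949, 2.464, 0.0]
force: [-0.4, -0.3, -0.7]
width: 0.847
gripper_force: 0.0
```

Emit:
move_arm:
  motion:
    - {"tx": 0,"ty": 0,"tz": 0,"twist": 0}
    - {"tx": 0,"ty": 0,"tz": 0,"twist": 0}
    - {"tx": 0,"ty": 0,"tz": 0,"twist": 0}
    - {"tx": 0,"ty": 0,"tz": 0,"twist": 0}
    - {"tx": 0,"ty": 0,"tz": 0,"twist": 0}
  gripper: 1
  squeeze: 5

```text
clock: 19.8
position: [0.4072, 0.137, 0.0088]
ee_rot: [-1.946, -2.466, -0.001]
force: [-1.3, 0.6, 0.1]
width: 0.592
gripper_force: 5.0
```

```bash
python3 - <<'E'
from h import *
s=arm.observe();print(s["position"],s["force"])
a=shot("wrist","w6");arm.get_image("scene")
for c in("scene","wrist"):
  for q in("holder_mid","holder"):
   for r in arm.place_of(c,q)[:3]:
    p=np.array(r["point"])*[640,400];print(c,q,round(r["conf"],2),p.round(),ray(c,p,.027).round(3))
E
```

```text
[0.40717974 0.13695508 0.00883835] [-1.34686757  0.64007795  0.08240555]
scene holder_mid 0.77 [391. 168.] [0.398 0.203 0.027]
scene holder_mid 0.73 [465. 160.] [0.326 0.458 0.027]
scene holder_mid 0.64 [415. 208.] [0.554 0.289 0.027]
scene holder 0.91 [415. 165.] [0.37  0.285 0.027]
scene holder 0.79 [459. 177.] [0.407 0.435 0.027]
scene holder 0.58 [405. 228.] [0.636 0.262 0.027]
wrist holder_mid 0.88 [313. 131.] [0.393 0.195 0.027]
```

Emit:
move_arm:
  motion:
    - {"tx": 0.0021,"ty": 0,"tz": -0.0097,"twist": 0}
    - {"tx": 0.0027,"ty": 0,"tz": -0.0095,"twist": 0}
    - {"tx": 0.0033,"ty": 0,"tz": -0.0093,"twist": 0}
    - {"tx": 0.0039,"ty": 0,"tz": -0.0091,"twist": 0}
    - {"tx": 0.0045,"ty": 0,"tz": -0.0088,"twist": 0}
    - {"tx": 0.0051,"ty": 0,"tz": -0.0085,"twist": 0}
    - {"tx": 0.0056,"ty": 0,"tz": -0.0082,"twist": 0}
    - {"tx": 0.0062,"ty": 0,"tz": -0.0078,"twist": 0}
    - {"tx": 0.0067,"ty": 0,"tz": -0.0073,"twist": 0}
    - {"tx": 0.0071,"ty": 0,"tz": -0.0069,"twist": 0}
    - {"tx": 0.0076,"ty": 0,"tz": -0.0064,"twist": 0}
    - {"tx": 0.008,"ty": 0,"tz": -0.0059,"twist": 0}

```text
clock: 21.3
position: [0.3926, 0.1981, 0.1067]
ee_rot: [1.947, 2.465, -0.0]
force: [-0.4, -0.3, -1.8]
width: 0.589
gripper_force: 5.0
```

Emit:
move_arm:
  motion:
    - {"tx": 0.0083,"ty": 0,"tz": -0.0054,"twist": 0}
    - {"tx": 0.0087,"ty": 0,"tz": -0.0048,"twist": 0}
    - {"tx": 0.009,"ty": 0,"tz": -0.0042,"twist": 0}
    - {"tx": 0.0092,"ty": 0,"tz": -0.0036,"twist": 0}
    - {"tx": 0.0094,"ty": 0,"tz": -0.003,"twist": 0}
    - {"tx": 0.0096,"ty": 0,"tz": -0.0024,"twist": 0}
    - {"tx": 0.0097,"ty": 0,"tz": -0.0018,"twist": 0}
    - {"tx": 0.0098,"ty": 0,"tz": -0.0011,"twist": 0}
    - {"tx": 0.0099,"ty": 0,"tz": -0.0005,"twist": 0}
    - {"tx": 0.0099,"ty": 0,"tz": 0.0002,"twist": 0}
    - {"tx": 0.0099,"ty": 0,"tz": 0.0008,"twist": 0}
    - {"tx": 0.0098,"ty": 0,"tz": 0.0014,"twist": 0}

```text
clock: 22.5
position: [0.3663, 0.3086, 0.1305]
ee_rot: [-1.947, -2.466, -0.0]
force: [0.5, -0.5, -0.2]
width: 0.589
gripper_force: 5.0
```

```bash
cat > q.py <<'E'
from h import *
s=arm.observe();print(s["position"],s["force"],s["clock"])
for c in("scene","wrist"):
  arm.get_image(c)
  for q,z in(("holder_mid",.09),("holder",0)):
   for r in arm.place_of(c,q)[:3]:
    p=np.array(r["point"])*[640,400];print(c,q,round(r["conf"],2),p.round(),ray(c,p,z).round(3))
E
python3 q.py
```

```text
[0.36627167 0.30858144 0.13050998] [ 0.5170108  -0.51239437 -0.23402331] 22.5
scene holder_mid 0.85 [465. 159.] [0.378 0.44  0.09 ]
scene holder_mid 0.73 [412. 209.] [0.608 0.275 0.09 ]
scene holder_mid 0.72 [425. 153.] [0.368 0.31  0.09 ]
scene holder 0.98 [421. 170.] [0.367 0.31  0.   ]
scene holder 0.65 [459. 173.] [0.364 0.439 0.   ]
scene holder 0.62 [407. 225.] [0.606 0.271 0.   ]
wrist holder 0.86 [313. 196.] [0.367 0.301 0.   ]
wrist holder 0.59 [363.  27.] [0.373 0.437 0.   ]
```

Emit:
move_arm:
  motion:
    - {"tx": 0,"ty": 0,"tz": -0.004,"twist": 0}
    - {"tx": 0,"ty": 0,"tz": -0.006,"twist": 0}
    - {"tx": -0.006,"ty": 0.006,"tz": 0,"twist": 0}
    - {"tx": -0.012,"ty": 0.012,"tz": 0,"twist": 0}
    - {"tx": -0.014,"ty": 0.014,"tz": 0,"twist": 0}
    - {"tx": -0.014,"ty": 0.014,"tz": 0,"twist": 0}
    - {"tx": -0.013,"ty": 0.014,"tz": 0,"twist": 0}
    - {"tx": -0.012,"ty": 0.012,"tz": 0,"twist": 0}
    - {"tx": -0.006,"ty": 0.006,"tz": 0,"twist": 0}
    - {"tx": 0,"ty": 0,"tz": 0.003,"twist": 0}
    - {"tx": 0,"ty": 0,"tz": 0.004,"twist": 0}
    - {"tx": 0,"ty": 0,"tz": 0.0035,"twist": 0}
  squeeze: 8

```text
clock: 24.0
position: [0.4593, 0.2516, 0.1299]
ee_rot: [-1.945, -2.467, -0.0]
force: [-1.9, 1.7, 9.5]
width: 0.588
gripper_force: 8.0
```

Emit:
move_arm:
  motion:
    - {"tx": 0,"ty": 0,"tz": 0,"twist": 0}
    - {"tx": 0,"ty": 0,"tz": 0,"twist": 0}

```text
clock: 24.2
position: [0.4597, 0.2511, 0.13]
ee_rot: [-1.946, -2.467, 0.001]
force: [0.7, -0.1, -2.6]
width: 0.585
gripper_force: 8.0
```

```bash
python3 q.py
```

```text
[0.45969262 0.25112473 0.12999928] [ 0.66921374 -0.07360541 -2.60489211] 24.2
scene holder_mid 0.68 [402. 173.] [0.469 0.238 0.09 ]
scene holder_mid 0.66 [464. 160.] [0.386 0.437 0.09 ]
scene holder_mid 0.63 [412. 211.] [0.615 0.274 0.09 ]
scene holder 0.67 [462. 174.] [0.367 0.449 0.   ]
scene holder 0.62 [401. 190.] [0.467 0.246 0.   ]
scene holder 0.56 [407. 225.] [0.608 0.272 0.   ]
wrist holder_mid 0.94 [571. 243.] [0.611 0.276 0.09 ]
wrist holder 0.87 [313. 191.] [0.46  0.249 0.   ]
wrist holder 0.65 [494. 202.] [0.61  0.275 0.   ]
```

Emit:
move_arm:
  motion:
    - {"tx": 0,"ty": 0,"tz": 0.001,"twist": 0}
    - {"tx": 0,"ty": 0,"tz": 0.001,"twist": 0}
    - {"tx": 0,"ty": 0,"tz": 0,"twist": 0}
    - {"tx": 0,"ty": 0,"tz": 0,"twist": 0}
  squeeze: 5

```text
clock: 24.9
position: [0.4603, 0.2515, 0.1286]
ee_rot: [-1.947, -2.466, -0.002]
force: [-1.3, 1.8, 5.9]
width: 0.586
gripper_force: 5.0
```

Emit:
move_arm:
  motion:
    - {"tx": 0,"ty": 0,"tz": 0,"twist": 0}
    - {"tx": 0,"ty": 0,"tz": 0,"twist": 0}
    - {"tx": 0,"ty": 0,"tz": 0,"twist": 0}
    - {"tx": 0,"ty": 0,"tz": 0,"twist": 0}
    - {"tx": 0,"ty": 0,"tz": 0,"twist": 0}
    - {"tx": 0,"ty": 0,"tz": -0.02,"twist": 0}
    - {"tx": 0,"ty": 0,"tz": -0.03,"twist": 0}
    - {"tx": 0,"ty": 0,"tz": -0.04,"twist": 0}
    - {"tx": 0,"ty": 0,"tz": -0.04,"twist": 0}
    - {"tx": 0,"ty": 0,"tz": -0.02,"twist": 0}
    - {"tx": 0,"ty": 0,"tz": 0,"twist": 0}
    - {"tx": 0,"ty": 0,"tz": 0,"twist": 0}
  gripper: -1

```text
clock: 26.1
position: [0.4602, 0.2506, 0.2779]
ee_rot: [1.947, 2.465, 0.0]
force: [-0.3, -1.0, -0.1]
width: 1.001
gripper_force: 0.0
```

```bash
python3 q.py; python3 -c "
from h import *
plan([.51,-.01,.25],None,8)"
```

```text
[0.4602463  0.25059953 0.27789313] [-0.25695134 -0.98370371 -0.07229275] 26.1
scene holder_mid 0.91 [470. 158.] [0.375 0.455 0.09 ]
scene holder_mid 0.77 [405. 171.] [0.458 0.247 0.09 ]
scene holder_mid 0.57 [412. 212.] [0.62  0.275 0.09 ]
scene holder 0.7 [402. 189.] [0.46  0.249 0.   ]
scene holder 0.7 [462. 173.] [0.364 0.449 0.   ]
scene holder 0.55 [405. 225.] [0.608 0.265 0.   ]
wrist holder_mid 0.86 [317. 176.] [0.463 0.25  0.09 ]
wrist holder_mid 0.73 [469. 186.] [0.612 0.275 0.09 ]
wrist holder 0.94 [437. 171.] [0.612 0.273 0.   ]
wrist holder 0.58 [316. 160.] [0.462 0.252 0.   ]
[-0.0331, -0.0015, 0.0034, 0.0]
[-0.0331, -0.0015, 0.0034, 0.0]
[-0.0331, -0.0015, 0.0034, 0.0]
[-0.0331, -0.0015, 0.0034, 0.0]
[-0.0331, -0.0015, 0.0034, 0.0]
[-0.0331, -0.0015, 0.0034, 0.0]
[-0.0331, -0.0015, 0.0034, 0.0]
[-0.0331, -0.0015, 0.0034, 0.0]
mm/row 33.34171380609801 deg/row 0.0 yaw0 103.4153295985195 p [0.4599 0.2506 0.2772] 26.4
```

Both cameras put the holder back at its start. Now I'll go above the spreader.

Emit:
move_arm:
  motion:
    - {"tx": -0.033,"ty": -0.0015,"tz": 0.0035,"twist": 0}
    - {"tx": -0.033,"ty": -0.0015,"tz": 0.0035,"twist": 0}
    - {"tx": -0.033,"ty": -0.0015,"tz": 0.0035,"twist": 0}
    - {"tx": -0.033,"ty": -0.0015,"tz": 0.0035,"twist": 0}
    - {"tx": -0.033,"ty": -0.0015,"tz": 0.0035,"twist": 0}
    - {"tx": -0.033,"ty": -0.0015,"tz": 0.0035,"twist": 0}
    - {"tx": -0.033,"ty": -0.0015,"tz": 0.0035,"twist": 0}
    - {"tx": -0.033,"ty": -0.0015,"tz": 0.0035,"twist": 0}
    - {"tx": 0,"ty": 0,"tz": 0,"twist": 0}
    - {"tx": 0,"ty": 0,"tz": 0,"twist": 0}
    - {"tx": 0,"ty": 0,"tz": 0,"twist": 0}
  gripper: -0.3

```text
clock: 27.5
position: [0.5095, -0.0076, 0.2501]
ee_rot: [-1.945, -2.466, -0.001]
force: [0.4, 0.1, 0.1]
width: 0.654
gripper_force: 0.0
```

```bash
cat > sp.py <<'E'
from h import *
s=arm.observe();print(s["position"],s["clock"])
shot("wrist","w7");im=arm.get_image("wrist").astype(int)
m=((im[...,2]-im[...,0]>30)&(im[...,2]-im[...,1]>15)).astype(np.uint8)
n,l,st,ce=cv2.connectedComponentsWithStats(m);i=1+np.argmax(st[1:,4]);print(st[i],ce[i])
r=cv2.minAreaRect(np.argwhere(l==i)[:,::-1].astype(np.float32));b=cv2.boxPoints(r)
w=np.array([ray("wrist",p,.008) for p in b]);print(w.round(3),"handle ctr",w.mean(0).round(4))
e=[w[1]-w[0],w[2]-w[1]];e=max(e,key=np.linalg.norm);print("len",np.linalg.norm(e),"ang",np.degrees(np.arctan2(e[1],e[0])))
for r in arm.place_of("wrist","spreader_mid")[:2]:
  p=np.array(r["point"])*[640,400];print(r["conf"],p,ray("wrist",p,.007).round(4))
E
python3 sp.py
```

```text
[ 0.50952218 -0.00758025  0.25009028] 27.5
[ 586   38   54  126 1152] [608.25173611  94.40711806]
[[0.753 0.189 0.008]
 [0.804 0.203 0.008]
 [0.873 0.084 0.008]
 [0.817 0.067 0.008]] handle ctr [0.8116 0.1359 0.008 ]
len 0.1380008328759047 ang -60.26961824313017
0.65 [327.872 131.4  ] [0.5161 0.0334 0.007 ]
```

```bash
sed -i 's/^n,l,st/m[:,:220]=0;m[:,440:]=0\nn,l,st/' sp.py; python3 sp.py
```

```text
[ 0.50965822 -0.00755698  0.25027921] 27.65
[311 125  25  46 504] [322.63293651 147.90873016]
[[ 0.505 -0.012  0.008]
 [ 0.512  0.04   0.008]
 [ 0.525  0.039  0.008]
 [ 0.518 -0.014  0.008]] handle ctr [0.5149 0.0134 0.008 ]
len 0.052864894124730666 ang 81.7878274559437
0.67 [328.   133.48] [0.5169 0.0305 0.007 ]
```

```bash
python3 -c "
from h import *
plan([.5167,.0263,.06],81.8,8)"
```

```text
[0.004, 0.0019, 0.0238, 0.0301]
[0.0041, 0.0017, 0.0238, 0.0301]
[0.0041, 0.0015, 0.0238, 0.0301]
[0.0042, 0.0013, 0.0238, 0.0301]
[0.0043, 0.0011, 0.0238, 0.0301]
[0.0043, 0.0009, 0.0238, 0.0301]
[0.0043, 0.0007, 0.0238, 0.0301]
[0.0044, 0.0005, 0.0238, 0.0301]
mm/row 24.18243008311056 deg/row -2.7086685656909495 yaw0 103.46934852552758 p [ 0.5097 -0.0081  0.2502] 27.8
```

Emit:
move_arm:
  motion:
    - {"tx": 0.004,"ty": 0.0019,"tz": 0.024,"twist": 0.03}
    - {"tx": 0.004,"ty": 0.0017,"tz": 0.024,"twist": 0.03}
    - {"tx": 0.004,"ty": 0.0015,"tz": 0.024,"twist": 0.03}
    - {"tx": 0.004,"ty": 0.0013,"tz": 0.024,"twist": 0.03}
    - {"tx": 0.0043,"ty": 0.0011,"tz": 0.024,"twist": 0.03}
    - {"tx": 0.0043,"ty": 0.0009,"tz": 0.024,"twist": 0.03}
    - {"tx": 0.0043,"ty": 0.0007,"tz": 0.024,"twist": 0.03}
    - {"tx": 0.0044,"ty": 0.0005,"tz": 0.024,"twist": 0.03}
    - {"tx": 0,"ty": 0,"tz": 0,"twist": 0}
    - {"tx": 0,"ty": 0,"tz": 0,"twist": 0}

```text
clock: 28.8
position: [0.517, 0.0256, 0.0584]
ee_rot: [-2.372, -2.059, 0.001]
force: [-0.4, 0.2, 0.2]
width: 0.651
gripper_force: 0.0
```

```bash
sed -i 's/m\[:,440:\]=0/m[:,440:]=0;m[215:]=0/' sp.py; python3 sp.py; python3 -c "
from h import *
plan([.5167,.0263,.004],81.8,5)"
```

```text
[0.51700925 0.02564308 0.05841836] 28.8
[301 200  21  15 275] [311.40363636 207.48363636]
[[0.512 0.039 0.008]
 [0.524 0.037 0.008]
 [0.523 0.028 0.008]
 [0.51  0.03  0.008]] handle ctr [0.5172 0.0335 0.008 ]
len 0.012189493307494035 ang -8.160930341598503
0.73 [308.8  203.28] [0.5163 0.0356 0.007 ]
[0.0002, -0.0003, 0.0111, 0.0001]
[0.0002, -0.0003, 0.0111, 0.0001]
[0.0002, -0.0003, 0.0111, 0.0001]
[0.0002, -0.0003, 0.0111, 0.0001]
[0.0002, -0.0003, 0.0111, 0.0001]
mm/row 11.08583573788908 deg/row -0.005851997586864855 yaw0 81.82925998793431 p [0.518  0.0252 0.0594] 28.95
```

Emit:
move_arm:
  motion:
    - {"tx": 0,"ty": 0,"tz": 0.011,"twist": 0}
    - {"tx": 0,"ty": 0,"tz": 0.011,"twist": 0}
    - {"tx": 0,"ty": 0,"tz": 0.011,"twist": 0}
    - {"tx": 0,"ty": 0,"tz": 0.011,"twist": 0}
    - {"tx": 0,"ty": 0,"tz": 0.01,"twist": 0}
    - {"tx": 0,"ty": 0,"tz": 0,"twist": 0}
    - {"tx": 0,"ty": 0,"tz": 0,"twist": 0}

```text
clock: 29.65
position: [0.5169, 0.0255, 0.0038]
ee_rot: [-2.374, -2.057, 0.001]
force: [0.0, 0.6, -0.5]
width: 0.644
gripper_force: 0.0
```

Emit:
move_arm:
  motion:
    - {"tx": 0,"ty": 0,"tz": 0,"twist": 0}
    - {"tx": 0,"ty": 0,"tz": 0,"twist": 0}
    - {"tx": 0,"ty": 0,"tz": 0,"twist": 0}
    - {"tx": 0,"ty": 0,"tz": 0,"twist": 0}
    - {"tx": 0,"ty": 0,"tz": 0,"twist": 0}
    - {"tx": 0,"ty": 0,"tz": 0,"twist": 0}
    - {"tx": 0,"ty": 0,"tz": 0,"twist": 0}
    - {"tx": 0,"ty": 0,"tz": 0,"twist": 0}
  gripper: 1
  squeeze: 15

```text
clock: 30.45
position: [0.5171, 0.0253, 0.0042]
ee_rot: [2.374, 2.057, 0.0]
force: [-0.8, 0.3, 0.1]
width: 0.141
gripper_force: 15.0
```

Emit:
move_arm:
  motion:
    - {"tx": 0,"ty": 0,"tz": -0.01,"twist": 0}
    - {"tx": 0,"ty": 0,"tz": -0.02,"twist": 0}
    - {"tx": 0,"ty": 0,"tz": -0.03,"twist": 0}
    - {"tx": 0,"ty": 0,"tz": -0.03,"twist": 0}
    - {"tx": 0,"ty": 0,"tz": -0.02,"twist": 0}
    - {"tx": 0,"ty": 0,"tz": 0,"twist": 0}
    - {"tx": 0,"ty": 0,"tz": 0,"twist": 0}

```text
clock: 31.15
position: [0.5171, 0.0251, 0.1145]
ee_rot: [2.374, 2.056, 0.001]
force: [0.3, -0.3, -0.7]
width: 0.14
gripper_force: 15.0
```

```bash
python3 - <<'E'
from h import *
s=arm.observe();print(s["position"],s["clock"],s["width"],s["gripper_force"])
for c in("scene","wrist"):
  shot(c,c+"8")
  for r in arm.place_of(c,"spreader_mid")[:2]:
    p=np.array(r["point"])*[640,400];print(c,r["conf"],p,ray(c,p,.115).round(4))
# dish target
a=np.radians(11);D=np.array([.470,-.281])
ex=np.array([np.cos(a),np.sin(a)]);ey=np.array([-ex[1],ex[0]])
m=D-.018*ey;print("spreader mid target",m)
for r in(arm.place_of("top","dish") or [])[:1]:print(r)
E
```

```text
[0.51714513 0.02510242 0.1144964 ] 31.15 0.1397281512308711 14.98072698712349
scene 0.42 [337.088 174.6  ] [0.5237 0.033  0.115 ]
wrist 0.92 [311.424 236.08 ] [0.5164 0.0351 0.115 ]
spreader mid target [ 0.47343456 -0.29866929]
{'point': [0.6155, 0.5915], 'conf': 0.68}
```

```bash
python3 - <<'E'
from h import *
a=np.radians(11);D=np.array([.470,-.281])
ex=np.array([np.cos(a),np.sin(a)]);ey=np.array([-ex[1],ex[0]])
t=D-.019*ey-.009*ex;print(t)
plan([*t,.115],11,12)
E
```

```text
[ 0.46479073 -0.3013682 ]
[-0.0276, -0.0004, -0.0001, 0.0656]
[-0.0275, 0.0024, -0.0001, 0.0656]
[-0.0271, 0.0053, -0.0001, 0.0656]
[-0.0264, 0.008, -0.0001, 0.0656]
[-0.0254, 0.0107, -0.0001, 0.0656]
[-0.0242, 0.0132, -0.0001, 0.0656]
[-0.0227, 0.0157, -0.0001, 0.0656]
[-0.021, 0.0179, -0.0001, 0.0656]
[-0.019, 0.02, -0.0001, 0.0656]
[-0.0168, 0.0218, -0.0001, 0.0656]
[-0.0145, 0.0234, -0.0001, 0.0656]
[-0.012, 0.0248, -0.0001, 0.0656]
mm/row 27.559529629192212 deg/row -5.901380652823348 yaw0 81.81656783388017 p [0.5165 0.0253 0.1132] 31.4
```

Emit:
move_arm:
  motion:
    - {"tx": -0.0276,"ty": -0.0004,"tz": 0,"twist": 0.0656}
    - {"tx": -0.0275,"ty": 0.0024,"tz": 0,"twist": 0.0656}
    - {"tx": -0.0271,"ty": 0.0053,"tz": 0,"twist": 0.0656}
    - {"tx": -0.0264,"ty": 0.008,"tz": 0,"twist": 0.0656}
    - {"tx": -0.0254,"ty": 0.0107,"tz": 0,"twist": 0.0656}
    - {"tx": -0.0242,"ty": 0.0132,"tz": 0,"twist": 0.0656}
    - {"tx": -0.0227,"ty": 0.0157,"tz": 0,"twist": 0.0656}
    - {"tx": -0.021,"ty": 0.0179,"tz": 0,"twist": 0.0656}
    - {"tx": -0.019,"ty": 0.02,"tz": 0,"twist": 0.0656}
    - {"tx": -0.0168,"ty": 0.0218,"tz": 0,"twist": 0.0656}
    - {"tx": -0.0145,"ty": 0.0234,"tz": 0,"twist": 0.0656}
    - {"tx": -0.012,"ty": 0.0248,"tz": 0,"twist": 0.0656}

```text
clock: 32.6
position: [0.4647, -0.3023, 0.1135]
ee_rot: [-3.127, -0.294, 0.001]
force: [-0.3, -0.2, -0.9]
width: 0.141
gripper_force: 15.0
```

Emit:
move_arm:
  motion:
    - {"tx": 0,"ty": 0,"tz": 0,"twist": 0}
    - {"tx": 0,"ty": 0,"tz": 0,"twist": 0}

```text
clock: 32.8
position: [0.4648, -0.3016, 0.1134]
ee_rot: [-3.127, -0.3, 0.002]
force: [-0.5, 1.2, 0.1]
width: 0.139
gripper_force: 15.0
```

```bash
python3 - <<'E'
from h import *
s=arm.observe();print(s["position"],s["clock"],s["gripper_force"])
im=shot("wrist","w9");h=cv2.cvtColor(im,cv2.COLOR_RGB2HSV)
def seg(lo,hi,z,n):
    m=((h[...,0]>=lo)&(h[...,0]<=hi)&(h[...,1]>140)&(h[...,2]>70)).astype(np.uint8)
    _,l,st,ce=cv2.connectedComponentsWithStats(m);i=1+np.argmax(st[1:,4])
    r=cv2.minAreaRect(np.argwhere(l==i)[:,::-1].astype(np.float32));w=np.array([ray("wrist",p,z) for p in cv2.boxPoints(r)])
    print(n,st[i],w[:,:2].round(3).tolist())
seg(20,32,.035,"butter top");seg(2,15,.01,"dish")
for c in("scene","wrist"):
  if c=="scene":arm.get_image(c)
  for q,z in(("dish",0),("spreader_mid",.12)):
    for r in arm.place_of(c,q)[:1]:
      p=np.array(r["point"])*[640,400];print(c,q,r["conf"],p.round(),ray(c,p,z).round(4))
E
```

```text
[ 0.46483305 -0.30155504  0.11343558] 32.8 14.981013536453247
butter top [ 211   93   58  148 7519] [[0.527, -0.222], [0.535, -0.255], [0.436, -0.277], [0.426, -0.24]]
dish [  203    48   186   193 23963] [[0.414, -0.223], [0.554, -0.207], [0.578, -0.331], [0.442, -0.365]]
scene dish 0.71 [250. 181.] [ 0.496  -0.2727  0.    ]
scene spreader_mid 0.52 [240. 156.] [ 0.4904 -0.2897  0.12  ]
wrist dish 0.89 [295. 186.] [ 0.4688 -0.2859  0.    ]
wrist spreader_mid 0.74 [312. 239.] [ 0.4752 -0.2988  0.12  ]
```

Emit:
move_arm:
  motion:
    - {"tx": 0,"ty": 0.003,"tz": 0.012,"twist": 0}
    - {"tx": 0,"ty": 0.003,"tz": 0.018,"twist": 0}
    - {"tx": 0,"ty": 0,"tz": 0.018,"twist": 0}
    - {"tx": 0,"ty": 0,"tz": 0.015,"twist": 0}
    - {"tx": 0,"ty": 0,"tz": 0.012,"twist": 0}
    - {"tx": 0,"ty": 0,"tz": 0.01,"twist": 0}
    - {"tx": 0,"ty": 0,"tz": 0.006,"twist": 0}
    - {"tx": 0,"ty": 0,"tz": 0.005,"twist": 0}
    - {"tx": 0,"ty": 0,"tz": 0.004,"twist": 0}
    - {"tx": 0,"ty": 0,"tz": 0,"twist": 0}
    - {"tx": 0,"ty": 0,"tz": 0,"twist": 0}

```text
clock: 34.2
position: [0.4666, -0.3075, 0.0144]
ee_rot: [3.127, 0.3, 0.001]
force: [-1.1, 0.3, -0.6]
width: 0.137
gripper_force: 15.0
```

Emit:
move_arm:
  motion:
    - {"tx": 0,"ty": 0,"tz": 0.002,"twist": 0}
    - {"tx": 0,"ty": 0,"tz": 0.0015,"twist": 0}
    - {"tx": 0,"ty": 0,"tz": 0.001,"twist": 0}
    - {"tx": 0,"ty": 0,"tz": 0,"twist": 0}
    - {"tx": 0,"ty": 0,"tz": 0,"twist": 0}

```text
clock: 34.7
position: [0.4664, -0.3074, 0.0096]
ee_rot: [3.127, 0.3, -0.0]
force: [0.4, -0.2, -0.7]
width: 0.14
gripper_force: 15.0
```

Emit:
move_arm:
  motion:
    - {"tx": 0,"ty": 0,"tz": 0.0006,"twist": 0}
    - {"tx": 0,"ty": 0,"tz": 0,"twist": 0}

```text
clock: 34.9
position: [0.4665, -0.3075, 0.0091]
ee_rot: [3.127, 0.3, 0.0]
force: [-0.6, 0.6, 0.8]
width: 0.143
gripper_force: 15.0
```

Emit:
move_arm:
  motion:
    - {"tx": 0,"ty": 0,"tz": 0,"twist": 0}
    - {"tx": 0,"ty": 0,"tz": 0,"twist": 0}
    - {"tx": 0,"ty": 0,"tz": 0,"twist": 0}
    - {"tx": 0,"ty": 0,"tz": 0,"twist": 0}
    - {"tx": 0,"ty": 0,"tz": -0.01,"twist": 0}
    - {"tx": 0,"ty": 0,"tz": -0.02,"twist": 0}
    - {"tx": 0,"ty": 0,"tz": -0.04,"twist": 0}
    - {"tx": 0,"ty": 0,"tz": -0.04,"twist": 0}
    - {"tx": 0,"ty": 0,"tz": -0.04,"twist": 0}
    - {"tx": 0,"ty": 0,"tz": -0.03,"twist": 0}
    - {"tx": 0,"ty": 0,"tz": 0,"twist": 0}
    - {"tx": 0,"ty": 0,"tz": 0,"twist": 0}
  gripper: 0.5

```text
clock: 36.1
position: [0.4666, -0.3076, 0.1902]
ee_rot: [3.126, 0.3, 0.002]
force: [-0.3, 0.9, -0.6]
width: 0.251
gripper_force: 0.0
```

```bash
python3 - <<'E'
from h import *
s=arm.observe();print(s["position"],s["clock"],s["width"],s["force"])
for c in("wrist","scene"):
  shot(c,c+"10");blue(c,.014,(.35,.6,-.4,-.2))
  for q,z in(("dish",0),("spreader_mid",.013),("holder_mid",.09)):
    for r in arm.place_of(c,q)[:3]:
      p=np.array(r["point"])*[640,400];print(c,q,round(r["conf"],2),p.round(),ray(c,p,z).round(4))
E
```

```text
[ 0.46660001 -0.30757512  0.1901815 ] 36.1 0.2510122690011612 [-0.34831334  0.87723012 -0.6316573 ]
wrist blue [313.1 188.9] 663 [ 0.455 -0.31   0.014] rect [array([313., 189.]), array([52., 12.]), np.float64(90.0)]
wrist dish 0.91 [293. 167.] [ 0.4689 -0.2861  0.    ]
wrist spreader_mid 0.86 [311. 165.] [ 0.4772 -0.3026  0.013 ]
wrist holder_mid 0.48 [292. 167.] [ 0.4863 -0.2879  0.09  ]
scene blue [241.5 168.5] 36 [ 0.457 -0.311  0.014] rect [array([241.5, 168.5]), array([9., 3.]), np.float64(90.0)]
scene dish 0.69 [247. 181.] [ 0.5003 -0.2814  0.    ]
scene spreader_mid 0.53 [239. 178.] [ 0.5004 -0.3073  0.013 ]
scene holder_mid 0.88 [464. 158.] [0.3762 0.4379 0.09  ]
scene holder_mid 0.83 [407. 171.] [0.4561 0.2517 0.09  ]
scene holder_mid 0.71 [414. 212.] [0.617 0.28  0.09 ]
```

```bash
python3 -c "
from cell import arm
print(arm.sign_off())"
```

```text
the job is handed in; nothing more can be done
None
```

The job is handed in (no verdict was returned): my last camera check put the spreader on the dish floor beside the butter, lying on its narrow edge rather than its broad side, and the holder within about 1 cm of where it started.

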